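# Roll a round bar until its keyway faces up, then lay it in a V-block

### The arm

A 6-joint arm with a two-finger parallel gripper is mounted at the origin on a cart in front of the work surface, level with it; the furniture and walls round the work are solid. World frame = base frame: x ahead of the robot, y to its left, z up, the work surface at z = 0. Lengths are in mm, angles in rad, forces in N, time in s.
With the tool pointing down it reaches from about 275 to 750 mm from the base axis. Payload 10.2 kg.
Tool frame: the origin (TCP) lies at the very end of the fingers, on their centre line; the grasp point (between the pads) lies 19 mm behind it (ctrl.hold_point_z is the distance from the TCP to the grasp point, in mm); z points along the fingers, y is the direction in which the jaws open and shut (so a half turn about z gives the same grasp; the last joint's range is limited). The gripper opens to 85 mm and grips with 20 to 120 N. Pads are 22 mm wide; open, the fingers measure 114 mm over their backs; the gripper's body (76 mm by 85 mm) begins 54 mm behind the grasp point. The pads swing forward as they close: fully open they stand 13 mm farther back than shut.
Start: joints at [-1.357, 0.313, 1.498, -0, 1.331, -0.223], TCP at [222.086, -475.72, 231.294] pointing down, gripper open.
Joint ranges: [-2.94, 2.94], [-0.97, 2.17], [0.19, 2.56], [-1.23, 4.37], [0.02, 3.11], [-2.88, 2.88]. Speed limits (rad/s): [2.39, 2.39, 3.01, 3.14, 3.14, 3.14].

### API

Orientations are given as a unit quaternion [w, x, y, z].
In Python, from rig import readout, cams, workorder, spotter, ctrl gives the robot as it stands.
- The arm moves only by the tool step_arm, never from a script. Its argument "plan" is text: rows parted by semicolons, each of 5 numbers parted by spaces: the shift along the tool's x, y, z in cm, then the turn about the tool's z in degrees, then the opening in per cent of the stroke, from 0 (shut) to 100 (fully open). In form: x y z twist gripper; .... A call has 1 to 10 rows; each row is the pose to reach, as a shift and turn from the pose commanded when the call began, along the tool's axes at that moment; what a row does not reach only later rows make up. A row lasts 1/10 s, in which the tool goes at most 50 mm and 8.59 degrees, less where a joint would pass 70% of its speed; a pose out of reach is approached as far as the arm can. A call with a gripper value outside its range is refused whole. The fingers move at their own pace and stop on an object; "grip_force" is the grip in N (left out, the last holds). Time passes only in rows, so rows that repeat a pose let the fingers close. It gives the time, the measured TCP pose, the force and the opening at its end, in the units of the state.
- readout.sense(): the state, without advancing time (a new reading comes with each control period).
- cams.capture(name): name is "side" or "top" or "wrist"; returns (picture, depth): 400x640x3 uint8, red, green, blue; 400x640 float32, mm along the optical axis (not along the pixel's ray), 0 where there is no reading.
- cams.camera_info(name): a dict with "vfov" (degrees; the focal length in pixels is half the picture's height over the tangent of half this angle, whatever the lens; pixels are square), "cx", "cy" (the principal point, pixels), "rvec" (rotation vector, rad) and "tvec" (3), from world to camera coordinates, as OpenCV has them. Camera axes: x right, y down, z forward; pixel columns grow to the right and rows downward; lengths in mm; the calibration is good to about 2 mm. The wrist camera is an equidistant fisheye: a pixel r from the principal point sees the ray r / f radians off the axis. A picture is of the moment at which its call begins: read the wrist's pose just before it. camera_info takes no time and is no camera call; for the wrist camera it gives the pose at the moment of the call.
- workorder.finish_job(): hands the job in, once; it reports no verdict.
Trained networks look in the newest picture that a camera, given by its name, has taken for a name from the list of things; names that differ only in an ending like _2 or _b are one class to them, and where a whole thing is asked for, a point or a joint stands for the part that bears it (a point fixed in the world has none). Each returns a list of dicts, best first, with "conf" (0 to 1); they miss things now and then, are a little off and sometimes report something else, mostly with a low value. They report only what shows in the picture. A call takes as long as a camera call. They do not tell look-alikes from the thing itself.
- spotter.regions_of(camera, target): "pixels" (400x640 bool, what is visible of it) and "extent" ([centre column, centre row, width, height] in pixels, round what is visible of it).
The state is a dict: "time_s": time; "joints": joint angles; "dq": joint speeds; "tau": joint torques, N m; "eef_pos": TCP position; "ee_rot": TCP orientation; "force": force on the tool from outside, world axes, zero at the start; "wrist_torque": the same for the moment, N m; "grip_width": opening from 0.0 (shut) to 1.0 (fully open).
Only numpy, scipy, OpenCV 4.12 (cv2) and the standard library are available. Lean on these libraries where they do the work, as an engineer would, in place of code of your own. Each camera call takes 0.05 s, during which the arm holds its last target. There are 200 camera calls.

### The job

Take the round bar out of the sloped feed rack, lay it on the black rubber mat, roll it along the mat until its keyway faces straight up, and let go of it there. Then pick it up again and lay it in the V of the steel V-block, in the middle of the block's length, with the keyway still straight up. Leave the tube offcut, the blue jaw cover and the file where they lie.

Things in the scene. Friction and masses are not known exactly. Their poses are not given: they have to be found in the camera images.
- keyed_bar: Bare aluminium round bar, diameter 32 mm, 60 mm long, 0.12 to 0.24 kg. Origin at its centre; x runs along the bar (end faces at x = -30 and +30 mm), z points out through its keyway. It starts in the feed rack, against the stops. On the mat it rolls without slipping under light pressure: one radian per 16 mm of travel; let go, it stays where it is.
- keyway (a point): Middle of the keyway's mouth on the bar's surface, 16 mm from the bar's centre along the bar's +z. The keyway is one straight groove, 10 mm wide, 5 mm deep, dark at the bottom, over the whole length. It does not catch: to the touch the bar is a full cylinder. In the rack it faces sideways or down, 110 to 155 degrees from up. What rolls over the bar's top travels twice as far as the bar.
- mat_top (a point): Black rubber mat fixed flat on the bench, 170 x 120 mm, 4 mm thick. The point is the centre of its upper face, 4 mm above the bench; x runs along the 170 mm side, y along the 120 mm side. A bar lying on the mat has its centre 16 mm above this point.
- rack_stop (a point): Blue feed rack fixed to the bench, 106 mm long (x), 76 mm wide over its side walls (46 mm high, 4 mm from the bar's ends, so the ends cannot be gripped there). The point is between the feet of its two low stops, 10 mm above the bench; x points up the slope, y across. Two side rails rise 8 degrees to +x up to a back wall 40 mm high, 94 mm from the point.
- bar_rest (a point): Where the bar's centre rests in the rack, against the stops, 28.4 mm above the bench; axes as rack_stop, the bar lies along y. Rails and stops (27 mm high) are only 12 mm wide at either side; the 46 mm between them are open down to the bench, so fingers can take the bar across its diameter at mid-length, one on the slope side (52 mm free floor beyond the bar), one between the stops.
- v_seat (a point): Steel V-block fixed to the bench, 36 mm long (x, along the V), 64 mm wide (y), 34 mm high, 90-degree V. The point is where the bar's centre lies when seated in the middle, 36.6 mm above the bench; the bar lies along x, either way round. The shoulders leave no finger room beside the bar, only at its end faces, which overhang 12 mm each.
- tube_offcut: Bystander to be left alone: dark square steel tube offcut, 25 x 130 x 25 mm, lying loose. Origin at the centre of its underside.
- jaw_cover: Bystander to be left alone: blue moulded vice-jaw cover, 40 x 150 x 30 mm, lying loose. Origin at the centre of its underside.
- file: Bystander to be left alone: hand file with wooden handle, 28 x 270 x 28 mm, lying loose near the front edge of the bench. Origin at the centre of its underside.
Things that resemble listed ones, but are neither listed nor needed, are in the scene too. Leave any red or yellow look-alike of the keyed_bar alone.

How it is judged:
By the outcome, as a careful person would: the job done as asked, in the order asked, and still so for the second after the job is handed in, with the robot touching nothing.
It also fails if it takes over 69 s, if anything falls off the work surface, if the arm or the gripper's body presses on something with over 40 N, if the wrist force passes 120 N, or if a joint passes its speed limit or range.

## Working session

There is one attempt and no reset: what is moved stays moved. The work goes in short steps, Python scripts to look and compute and a tool call to move; the robot and the scene stay as the last step left them, time stands still between calls to the robot, and variables do not carry over. Pictures are saved under pics/ and viewed, about 8 in all and at most 12, crops included, and the job is handed in when it is done.

Besides the shell and the picture viewer there is one more tool, called after "Emit:" in YAML: its name, and indented under it one key for each argument. step_arm: Moves the arm, as the interface text tells. Its arguments: {"type":"object","properties":{"plan":{"type":"string"},"grip_force":{"type":"number"}},"required":["plan"]}

```bash
ls; mkdir -p pics
cat > h.py <<'E'
import numpy as np, cv2
from rig import readout, cams, workorder, spotter, ctrl
def cal(n):
    i=cams.camera_info(n); R=cv2.Rodrigues(np.array(i['rvec'],float))[0]; t=np.array(i['tvec'],float).ravel()
    return R,t,200/np.tan(np.radians(i['vfov'])/2),i['cx'],i['cy']
def ray(n,c,u,v):
    R,t,f,cx,cy=c; u=np.asarray(u,float);v=np.asarray(v,float)
    if n!='wrist': d=np.stack([(u-cx)/f,(v-cy)/f,np.ones_like(u)],-1)
    else:
        a=u-cx;b=v-cy;r=np.hypot(a,b)+1e-9;th=r/f
        d=np.stack([np.tan(th)*a/r,np.tan(th)*b/r,np.ones_like(u)],-1)
    return d
def pts(n,c,D,u,v):
    d=ray(n,c,u,v)*D[np.asarray(v,int),np.asarray(u,int)][...,None]
    return (d-c[1])@c[0]
def onplane(n,c,u,v,z):
    d=ray(n,c,u,v)@c[0]; o=-c[0].T@c[1]
    return o+d*((z-o[2])/d[...,2])[...,None]
def proj(n,c,P):
    R,t,f,cx,cy=c; q=np.atleast_2d(P)@R.T+t
    if n!='wrist': return q[:,:2]/q[:,2:]*f+[cx,cy]
    r=np.hypot(q[:,0],q[:,1]);th=np.arctan2(r,q[:,2]);return q[:,:2]/(r[:,None]+1e-9)*f*th[:,None]+[cx,cy]
def save(im,name): cv2.imwrite('pics/'+name,im[...,::-1])
E
python3 - <<'E'
from h import *
s=readout.sense();print(s['eef_pos'],s['ee_rot'],ctrl.hold_point_z)
for n in ('top','side'):
    c=cal(n);im,D=cams.capture(n);save(im,n+'0.png')
    np.savez(n+'0.npz',im=im,D=D)
    print(n,'cam pos',-c[0].T@c[1],'f',c[2])
    for t in ['keyed_bar','mat_top','rack_stop','v_seat','tube_offcut','jaw_cover','file']:
        for r in spotter.regions_of(n,t)[:4]:
            v,u=np.nonzero(r['pixels']&(D>0)); 
            if len(u)==0: continue
            P=pts(n,c,D,u,v)
            print(t,round(r['conf'],2),np.round(r['extent']),'med',np.median(P,0).round(),'lo',np.percentile(P,2,0).round(),'hi',np.percentile(P,98,0).round())
E
```

```text
pics
[ 222.02510008 -475.45515642  230.72541143] [-6.55744892e-04  9.76247679e-01  2.16656502e-01  3.67407633e-06] 18.700000000000003
top cam pos [400.02470781 144.46280653 919.42946004] f 389.7477184156387
keyed_bar 0.86 [215. 212.  25.  24.] med [543. 387.   4.] lo [520. 360.  -2.] hi [564. 414.  27.]
keyed_bar 0.63 [275. 250.  23.  15.] med [465. 242.   4.] lo [448. 214.  -2.] hi [481. 273.  18.]
keyed_bar 0.56 [268. 181.  20.  26.] med [623. 267.  19.] lo [592. 244.   2.] hi [650. 290.  45.]
mat_top 0.62 [353. 216.  87.  80.] med [550.  67.   4.] lo [472. -17.   1.] hi [630. 150.   8.]
rack_stop 0.76 [278. 176.  58.  55.] med [633. 235.  21.] lo [576. 181.  -0.] hi [694. 304.  48.]
v_seat 0.8 [427. 252.  21.  26.] med [ 464. -106.    1.] lo [ 431. -129.   -3.] hi [497. -82.  35.]
tube_offcut 0.72 [359. 157.  53.  34.] med [688.  53.  25.] lo [655.  -2.   7.] hi [723. 108.  28.]
tube_offcut 0.66 [280. 177.  60.  57.] med [633. 233.  21.] lo [577. 180.  -0.] hi [692. 299.  48.]
jaw_cover 0.85 [317. 132.  18.  63.] med [745. 147.  24.] lo [676. 127.   7.] hi [821. 165.  33.]
file 0.
[... 621 characters left out ...]
   2.] hi [699. 309.  47.]
rack_stop 0.72 [268. 232.  33.  21.] med [627. 259.  22.] lo [601. 239.  13.] hi [651. 291.  41.]
v_seat 0.59 [370. 181.  22.  11.] med [453. -90.  13.] lo [429. -99.   1.] hi [485. -79.  31.]
tube_offcut 0.8 [270. 193.  42.  25.] med [684.  59.  20.] lo [652.  -4.   3.] hi [724. 114.  26.]
jaw_cover 0.74 [234. 206.  68.  18.] med [759. 166.  22.] lo [677. 131.   2.] hi [821. 169.  31.]
jaw_cover 0.41 [268. 230.  28.  22.] med [627. 259.  23.] lo [602. 239.  14.] hi [651. 289.  40.]
file 0.63 [406. 208.  54.  39.] med [350.  43.  16.] lo [303. -41.  10.] hi [411. 172.  27.]
file 0.16 [267. 229.  63.  46.] med [649. 247.  22.] lo [576. 187.   1.] hi [698. 309.  47.]
```

Run:
```python
import numpy as np,cv2
a=np.load('top0.npz')['im'];b=np.load('side0.npz')['im']
A=cv2.resize(a[120:340,180:480],None,fx=2.6,fy=2.6,interpolation=cv2.INTER_CUBIC)
B=cv2.resize(b[150:310,200:460],None,fx=3,fy=3,interpolation=cv2.INTER_CUBIC)
cv2.imwrite('pics/t0.png',A[...,::-1]);cv2.imwrite('pics/s0.png',B[...,::-1])
```

```text
(no output)
```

View pics/t0.png

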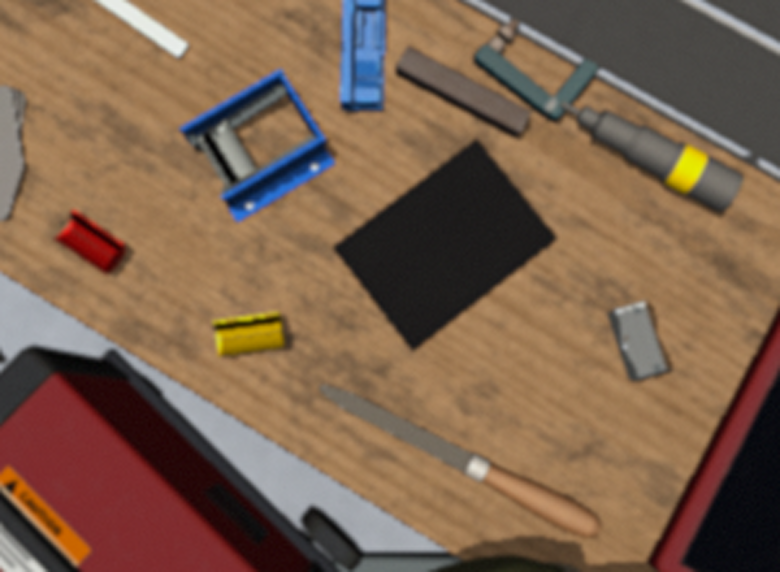

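View pics/s0.png

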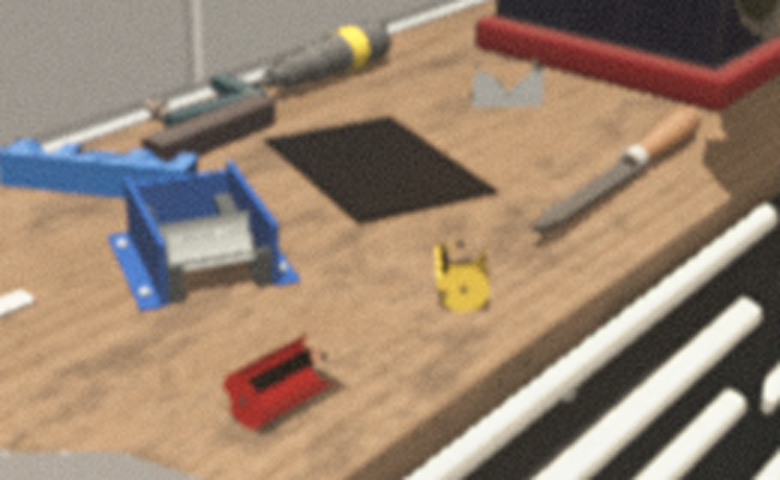

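The bar I want is the bare aluminium one in the blue rack, at top px (268,178). The look-alikes are the red bar at top px (215,212) and the yellow one at (275,250). The V-block is at (427,252) and the mat at (353,216). Next I fit the poses.

```bash
cat > fit.py <<'E'
from h import *
def rect(P):
    (c,s,a)=cv2.minAreaRect(P[:,:2].astype(np.float32)); b=cv2.boxPoints((c,s,a)); e1=b[1]-b[0];e2=b[2]-b[1]
    L=[(np.linalg.norm(e),np.degrees(np.arctan2(e[1],e[0]))%180) for e in (e1,e2)]; L.sort(reverse=True)
    return np.round(c,1),np.round(L,1).tolist()
E
python3 - <<'E'
from fit import *
for n in ('top','side'):
    d=np.load(n+'0.npz');im,D=d['im'],d['D'];c=cal(n)
    V,U=np.mgrid[0:400,0:640]; P=pts(n,c,D,U.ravel(),V.ravel()).reshape(400,640,3); 
    hsv=cv2.cvtColor(im,cv2.COLOR_RGB2HSV)
    def box(x0,x1,y0,y1): return (P[...,0]>x0)&(P[...,0]<x1)&(P[...,1]>y0)&(P[...,1]<y1)&(D>0)
    m=box(450,650,-30,170)&(im.max(-1)<60)
    m=cv2.morphologyEx(m.astype(np.uint8),cv2.MORPH_OPEN,np.ones((3,3)))>0
    Q=onplane(n,c,U[m],V[m],4.); print(n,'mat',rect(Q),len(Q))
    m=box(415,510,-150,-60)&(P[...,2]>22); Q=P[m]; print('V',rect(Q),len(Q))
    blue=(hsv[...,0]>100)&(hsv[...,0]<125)&(hsv[...,1]>120)
    m=box(570,705,175,310)&(P[...,2]>42)&(P[...,2]<56)&blue; Q=P[m]; print('rack walls',rect(Q),len(Q),np.median(Q[:,2]))
    m=box(575,670,220,310)&(P[...,2]>25)&(P[...,2]<50)&(hsv[...,1]<70); Q=P[m]; print('bar',rect(Q),len(Q),np.percentile(Q[:,2],[50,90,98]).round(1))
    m=box(575,670,220,310)&(P[...,2]>38)&(P[...,2]<50)&(hsv[...,1]<70); Q=P[m];print('bar high',Q.mean(0),rect(Q),len(Q))
    print('tall', [(P[m].min(0).round(),P[m].max(0).round()) for m in [ (P[...,2]>60)&(D>0)&(P[...,1]<0)&(P[...,0]>100), (P[...,2]>60)&(D>0)&(P[...,1]>200)&(P[...,0]>100)]])
    for x0 in range(200,800,100):
        print([int(P[...,2][box(x0,x0+100,y0,y0+100)].max(initial=-99)) for y0 in range(-600,500,100)])
E
```

```text
top mat (array([551. ,  67.5]), [[166.89999389648438, 128.3000030517578], [117.4000015258789, 38.29999923706055]]) 3325
V (array([ 463.6, -103. ]), [[64.19999694824219, 17.700000762939453], [30.600000381469727, 107.69999694824219]]) 42
rack walls (array([639. , 242.5]), [[103.80000305175781, 122.5999984741211], [77.69999694824219, 32.599998474121094]]) 202 45.93082363562944
bar (array([622.9, 268.6]), [[78.0, 33.20000076293945], [44.099998474121094, 123.19999694824219]]) 43 [28.1 40.4 45.4]
bar high [613.90624136 266.95359303  41.81108979] (array([623.1, 268.8]), [[77.5, 33.20000076293945], [44.099998474121094, 123.19999694824219]]) 9
tall [(array([ 209., -544.,   60.]), array([768.,  -0., 646.])), (array([849., 200.,  60.]), array([1068.,  810.,  313.]))]
[60, 60, 60, 248, 248, 559, 485, 260, -99, -99, -99]
[118, 237, 232, 60, 232, 645, 232, 20, 6, -99, -99]
[5, 261, 339, 353, 230, 36, 9, 22, 28, 5, 3]
[-99, 4, 400, 487, 44, 8, 10, 10, 48, 30, 19]
[-99, -99, -99, 533, 605, 572, 29, 49, 50, 47, 11]
[-99, -99, -99, -99, 280, 547, 499, 419, 6, 8, 13]
side mat (array([588.3,  50.4]), [[
[... 352 characters left out ...]
.5]), [[72.80000305175781, 31.100000381469727], [56.29999923706055, 121.0999984741211]]) 236 [31.1 39.7 42.3]
bar high [626.02425989 263.82973844  40.44121945] (array([618.3, 264.7]), [[73.80000305175781, 19.299999237060547], [35.900001525878906, 109.30000305175781]]) 38
tall [(array([  146., -1069.,    60.]), array([765.,  -0., 494.])), (array([847., 200.,  60.]), array([1027.,  460.,  435.]))]
[355, 472, 467, 46, 229, 445, 444, 259, -99, -99, -99]
[476, 473, 227, -99, 229, 28, 225, 18, 2, -99, -99]
[471, 472, 468, 359, 228, 34, 6, 18, 32, 2, 2]
[-99, 209, 466, 463, 42, 5, 6, 6, 46, 28, 32]
[-99, -99, -99, 459, 457, 451, 26, 47, 47, 48, 9]
[-99, -99, -99, -99, 332, 449, 446, 440, 31, 6, 14]
```

Run:
```python
from fit import *
for n in ('top','side'):
    d=np.load(n+'0.npz');D=d['D'];c=cal(n)
    V,U=np.mgrid[0:400,0:640]; P=pts(n,c,D,U.ravel(),V.ravel()); P=P[D.ravel()>0]
    print(n,'cols y',list(range(-600,320,40)))
    for x0 in range(720,100,-40):
        print(x0,[ (lambda z:(int(np.percentile(z,90)) if len(z)>2 else -9))(P[(abs(P[:,0]-x0)<20)&(abs(P[:,1]-y0)<20),2]) for y0 in range(-600,320,40)])
im=np.load('top0.npz')['im']; save(im,'topfull.png')
```

```text
top cols y [-600, -560, -520, -480, -440, -400, -360, -320, -280, -240, -200, -160, -120, -80, -40, 0, 40, 80, 120, 160, 200, 240, 280]
720 [-9, -9, -9, -9, -9, -9, -9, -9, -9, -9, -9, -9, 257, 496, 514, 489, 346, 26, 26, 30, 2, 2, 2]
680 [-9, -9, -9, -9, -9, -9, -9, -9, -9, -9, 210, 263, 572, 544, 394, 26, 27, 25, 23, 29, 38, 45, 44]
640 [-9, -9, -9, -9, -9, -9, -9, -9, -9, 261, 530, 576, 533, 35, 2, 20, 5, 3, 2, 3, 45, 16, 40]
600 [-9, -9, -9, -9, -9, -9, -9, 262, 278, 472, 502, 42, 32, 2, 2, 6, 6, 6, 4, 2, 26, 45, 23]
560 [-9, -9, -9, -9, -9, 5, 200, 273, 419, 350, 2, 2, 2, 2, 4, 6, 6, 6, 6, 5, 2, 3, 2]
520 [-9, -9, -9, -9, -9, 2, 2, 354, 423, 421, 2, 2, 2, 2, 2, 5, 6, 6, 6, 5, 2, 2, 2]
480 [-9, -9, -9, 3, 2, 275, 313, 288, 237, 248, 3, 2, 2, 13, 2, 2, 4, 6, 5, 2, 3, 15, 3]
440 [-9, 2, 2, 1, 234, 245, 236, 236, 226, 222, 208, 2, 3, 8, 2, 2, 2, 2, 2, 2, 2, 5, 2]
400 [2, 2, -9, -9, 208, 236, 215, 41, 41, -9, 219, 29, 2, 2, 2, 2, 2, 3, 17, 18, 2, 2, 2]
360 [-9, -9, -9, 141, 180, 41, 41, 57, 57, 54, 222, 214, 2, 2, 2, 19, 23, 14, 3, 2, 2, 1, -9]
320 [-9, 54, 86, 52, 53, 52, 41, 41, 42
[... 1623 characters left out ...]
4, 227, -9, -9, -9, -9, -9, 216, 204, 0, 0, 0, 1, 22, 13, 0, 0, 0, -1, -9]
320 [472, 235, 226, 220, -9, -9, -9, -9, -9, -9, -9, 211, 174, 0, 26, 25, 22, 0, 0, -1, -9, -9, -9]
280 [228, 226, 326, 469, 468, 467, -9, -9, -9, -9, -9, 97, 205, 0, 0, 429, 389, 269, 245, -9, -9, -9, -9]
240 [223, -9, 336, 416, 443, 460, 465, -9, -9, -9, 44, 51, 21, -58, -18, 431, 427, 311, 246, -9, -9, -9, -310]
200 [220, -9, -9, -9, -9, -9, -9, -9, 27, 32, 29, 0, 0, -22, 0, 439, 384, 281, 238, -9, -9, -308, -307]
160 [-9, -9, -9, -9, -9, -9, -9, 12, 17, 0, -60, -6, 0, 0, 0, 0, 266, 255, 223, 0, -303, -304, -307]
120 [-9, -9, -9, -9, -275, -342, 0, 0, -108, -11, -1, 0, 0, -1, 0, 0, 258, 241, 0, 0, -304, -302, -302]
```

View pics/topfull.png

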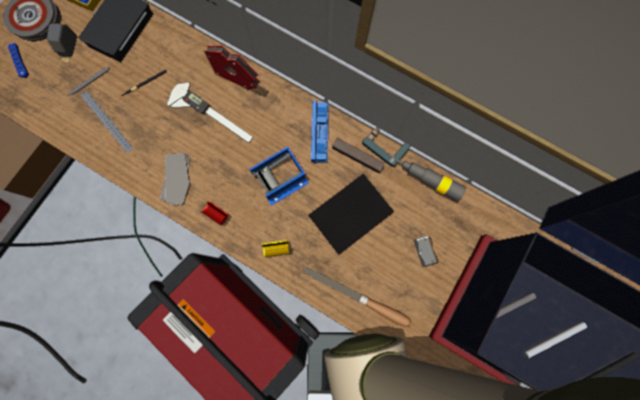

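```bash
cat >> h.py <<'E'
from scipy.spatial.transform import Rotation as Ro
def pose():
    s=readout.sense();q=s['ee_rot'];R=Ro.from_quat([q[1],q[2],q[3],q[0]]).as_matrix()
    return np.array(s['eef_pos']),R,s
def go(*tg):
    p,R,s=pose(); y0=np.degrees(np.arctan2(R[1,1],R[0,1]))
    print('at',p.round(1),'jaw yaw',round(y0,1),'tilt',np.degrees(np.arccos(-R[2,2])).round(2))
    for x,y,z,yaw in tg:
        d=R.T@(np.array([x,y,z])-p)/10; tw=-((yaw-y0+180)%360-180)
        print((x,y,z,yaw),'->',d.round(2),round(tw,1),'rows>=',max(np.linalg.norm(d)/5,abs(tw)/8.59).round(1))
E
python3 -c "
from h import *
go((222,-475,340,-65),(320,-290,340,-65),(330,-120,340,-65),(520,100,260,-57.2),(590,225,230,-57.2))"
```

```text
at [ 222.1 -475.7  231.3] jaw yaw -65.0 tilt 0.0
(222, -475, 340, -65) -> [  0.02  -0.07 -10.87] 0.0 rows>= 2.2
(320, -290, 340, -65) -> [ 16.73 -12.69 -10.87] 0.0 rows>= 4.7
(330, -120, 340, -65) -> [ 24.83 -27.67 -10.87] 0.0 rows>= 7.7
(520, 100, 260, -57.2) -> [ 51.35 -39.56  -2.87] -7.8 rows>= 13.0
(590, 225, 230, -57.2) -> [ 62.98 -47.93   0.13] -7.8 rows>= 15.8
```

Emit:
step_arm:
  plan: "0 0 -6 0 100;0 0 -11 0 100;0 0 -11 0 100;16.7 -12.7 -11 0 100;16.7 -12.7 -11 0 100;16.7 -12.7 -11 0 100;16.7 -12.7 -11 0 100;16.7 -12.7 -11 0 100;16.7 -12.7 -11 0 100;24.8 -27.7 -11 0 100"

```text
time_s: 1.8
eef_pos: [322.2, -243.0, 340.0]
ee_rot: [-0.001, 0.977, 0.214, -0.001]
force: [1.0, 0.6, 0.9]
grip_width: 0.997
```

Emit:
step_arm:
  plan: "8 -15 0 0 80;8 -15 0 0 80;8 -15 0 0 80;8 -15 0 0 80;33 -26 4 -7.8 80;33 -26 8 -7.8 80;33 -26 8 -7.8 80;33 -26 8 -7.8 80;33 -26 8 -7.8 80;33 -26 8 -7.8 80"

```text
time_s: 2.8
eef_pos: [513.5, 135.8, 259.1]
ee_rot: [-0.0, 0.959, 0.282, -0.001]
force: [-0.1, -0.3, 0.9]
grip_width: 0.799
```

```bash
python3 -c "
from h import *
go((590,225,230,-57.2))"
```

```text
at [513.5 135.8 259.1] jaw yaw -57.2 tilt 0.12
(590, 225, 230, -57.2) -> [11.27 -3.35  2.89] 0.0 rows>= 2.4
```

Emit:
step_arm:
  plan: "11.3 -3.4 3 0 80;11.3 -3.4 3 0 80;11.3 -3.4 3 0 80;11.3 -3.4 3 0 80;11.3 -3.4 3 0 80"

```text
time_s: 3.3
eef_pos: [588.7, 223.5, 230.3]
ee_rot: [0.0, 0.959, 0.282, -0.001]
force: [0.7, -0.0, 0.4]
grip_width: 0.801
```

Run:
```python
from fit import *
c=cal('wrist');im,D=cams.capture('wrist');np.savez('w1.npz',im=im,D=D)
print('cam',-c[0].T@c[1],'axis',c[0][2],'f',c[2])
p=proj('wrist',c,np.array([[623.5,268,28.4],[463,-103,36.6],[551,67.5,4]]));print(p)
for r in spotter.regions_of('wrist','keyed_bar'):
    v,u=np.nonzero(r['pixels']&(D>0)); P=pts('wrist',c,D,u,v)
    print(r['conf'],np.round(r['extent']),np.median(P,0).round(1),np.percentile(P[:,2],[2,98]).round(),rect(P))
u,v=p[0].astype(int); x0=max(u-100,0);y0=max(v-75,0)
save(cv2.resize(im[y0:y0+150,x0:x0+200],None,fx=4,fy=4,interpolation=cv2.INTER_CUBIC),'w1.png');print(x0,y0)
```

```text
cam [657.75604803 267.90797622 373.10466943] axis [-0.27206318 -0.17246613 -0.94669798] f 309.70691628693146
[[302.66512164 121.66322982]
 [446.37300901 343.24763387]
 [399.77807724 247.39603471]]
0.98 [302. 122.  33.  55.] [622.8 268.4  18.8] [11. 27.] (array([621.2, 269.3]), [[60.29999923706055, 32.70000076293945], [36.400001525878906, 122.69999694824219]])
0.88 [256. 240.  46.  40.] [454.6 241.9   5.8] [-0. 21.] (array([504.7, 251. ]), [[146.10000610351562, 10.600000381469727], [61.900001525878906, 100.5999984741211]])
0.7 [186. 129.  36.  51.] [538.3 391.5   5. ] [-0. 19.] (array([538.5, 391.5]), [[59.400001525878906, 58.29999923706055], [41.20000076293945, 148.3000030517578]])
0.69 [439. 350.  13.  11.] [ 434.7 -117.3   24.5] [ 0. 34.] (array([ 429.7, -127.7]), [[73.9000015258789, 69.69999694824219], [20.5, 159.6999969482422]])
202 46
```

View pics/w1.png

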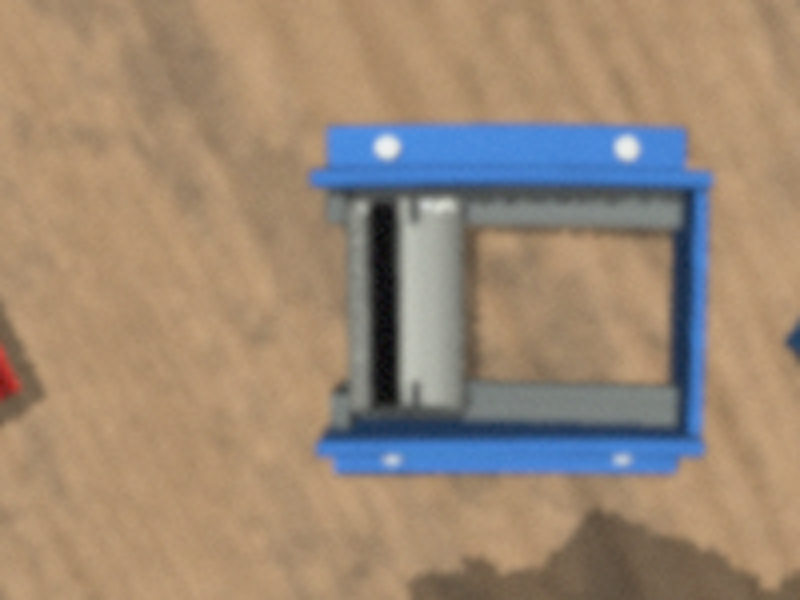

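The wrist view shows the bar in the rack at crop (350–462, 195–410), with a dark strip at crop x 370–400. That doesn't fit the stated keyway angle, so I'll check the height profile across the bar.

Run:
```python
from fit import *
c=cal('wrist');d=np.load('w1.npz');im,D=d['im'],d['D']
u0=np.array([.542,-.841]);w0=np.array([.841,.542]);b=np.array([623.5,268])
V,U=np.mgrid[60:190,260:400]
P=pts('wrist',c,D,U.ravel(),V.ravel());I=im[V.ravel(),U.ravel()].mean(-1);ok=D[V.ravel(),U.ravel()]>0
s=(P[:,:2]-b)@u0;t=(P[:,:2]-b)@w0
for nm,tm in (('mid',abs(t)<15),('edge',(abs(t)>20)&(abs(t)<29))):
  print(nm)
  for k in range(-40,50,3):
    m=ok&tm&(abs(s-k)<1.5); 
    if m.sum(): print(k,m.sum(),P[m,2].mean().round(1),P[m,2].std().round(1),I[m].mean().round())
m=ok&(abs(t)<60)&(s>30)&(s<60);print('floor',np.median(P[m&(abs(t)<18),2]))
for n in ('top','side'):
  d=np.load(n+'0.npz');im,D=d['im'],d['D'];c=cal(n);V,U=np.mgrid[150:290,230:330]
  P=pts(n,c,D,U.ravel(),V.ravel());I=im[V.ravel(),U.ravel()].mean(-1)
  s=(P[:,:2]-b)@u0;t=(P[:,:2]-b)@w0;print(n)
  for k in range(-30,34,4):
    m=(abs(t)<16)&(abs(s-k)<2)
    if m.sum(): print(k,m.sum(),P[m,2].mean().round(1),I[m].mean().round())
```

```text
mid
-40 58 1.7 0.8 143.0
-37 62 1.8 0.8 142.0
-34 60 1.9 0.8 142.0
-31 65 1.9 0.7 138.0
-28 57 1.6 0.9 139.0
-25 68 1.9 0.9 136.0
-22 53 1.8 0.8 135.0
-19 32 1.7 0.7 131.0
-16 56 26.6 2.1 128.0
-13 70 22.0 1.6 134.0
-10 71 23.3 1.0 77.0
-7 78 22.2 1.0 19.0
-4 63 19.9 1.1 42.0
-1 67 16.5 2.5 144.0
2 78 14.2 0.7 185.0
5 58 14.7 0.9 177.0
8 71 16.0 0.9 169.0
11 78 19.2 1.5 151.0
14 53 21.9 1.5 128.0
17 76 10.5 12.2 98.0
20 49 1.7 0.7 104.0
23 73 1.6 1.0 132.0
26 49 1.5 0.7 134.0
29 74 1.8 0.8 132.0
32 49 1.7 0.8 131.0
35 74 1.6 0.7 132.0
38 51 1.8 0.8 133.0
41 72 1.7 0.8 135.0
44 52 1.4 0.7 136.0
47 72 1.8 0.8 135.0
edge
-40 29 2.0 0.7 142.0
-37 38 1.6 0.7 143.0
-34 33 2.1 0.9 141.0
-31 30 1.9 0.8 140.0
-28 40 2.1 0.8 139.0
-25 23 2.0 0.7 133.0
-22 30 9.6 12.3 130.0
-19 43 21.6 10.1 116.0
-16 39 26.6 2.1 117.0
-13 48 22.1 1.3 133.0
-10 40 23.4 0.7 76.0
-7 44 22.0 0.8 24.0
-4 42 20.0 1.0 44.0
-1 44 15.1 2.1 142.0
2 43 14.1 0.7 143.0
5 40 14.9 0.8 169.0
8 39 16.1 1.0 174.0
11 43 18.7 1.2 159.0
14 32 22.0 1.4 133.0
17 49 16.2 9.5 101.0
20 34 11.2 7.3 110.0
23 51 11.7 7.4 119.0
26 44 13.0 7.0 124.0
29 40 10.7 8.0 123.0
32 47 13.5 7.5 121.0
35 43 12.4 8.4 121.0
38 39 13.7 8.1 118.0
41 51 13.2 8.6 119.0
44 43 14.2 8.5 121.0
47 50 14.7 8.6 124.0
floor 1.6062196804036746
top
-30 23 0.1 117.0
-26 21 0.1 115.0
-22 20 0.2 114.0
-18 23 0.8 112.0
-14 21 20.2 106.0
-10 23 21.4 63.0
-6 22 20.6 17.0
-2 20 17.2 92.0
2 22 12.9 159.0
6 23 13.3 161.0
10 22 16.0 145.0
14 23 20.5 114.0
18 16 5.0 84.0
22 20 0.2 99.0
26 22 0.1 112.0
30 20 0.3 110.0
side
-30 15 0.8 151.0
-26 20 0.2 149.0
-22 19 0.4 148.0
-18 14 0.3 147.0
-14 36 8.8 149.0
-10 44 12.8 145.0
-6 16 1.9 102.0
-2 20 2.0 89.0
2 20 0.6 80.0
6 36 9.4 134.0
10 70 18.4 168.0
14 142 23.8 171.0
18 22 21.8 167.0
```

The depth profile is concave, with its bottom at z≈12 and its rims at z≈28. The cameras are therefore drawing the far (lower) inner side of the bar. The dark strip at s=-6.7, z≈20 is then the keyway, about 141° from up and leaning toward the stops, which fits the stated range. I'll go and grip.

```bash
python3 -c "
from h import *
go((622.5,268,100,-57.2),(622.5,268,14.5,-57.2))"
```

```text
at [588.4 223.4 231.6] jaw yaw -57.3 tilt 0.03
(622.5, 268, 100, -57.2) -> [ 5.28 -1.91 13.16] -0.1 rows>= 2.9
(622.5, 268, 14.5, -57.2) -> [ 5.28 -1.92 21.71] -0.1 rows>= 4.5
```

Emit:
step_arm:
  plan: "5.3 -1.9 5 0 75;5.3 -1.9 9 0 75;5.3 -1.9 13 0 75;5.3 -1.9 15 0 75;5.3 -1.9 17 0 75;5.3 -1.9 19 0 75;5.3 -1.9 20.5 0 75;5.3 -1.9 21.2 0 75;5.3 -1.9 21.6 0 75;5.3 -1.9 21.6 0 75"

```text
time_s: 4.4
eef_pos: [622.6, 269.5, 15.6]
ee_rot: [0.0, 0.959, 0.283, 0.0]
force: [0.8, 0.4, 0.4]
grip_width: 0.752
```

Emit:
step_arm:
  plan: "0 0 0 0 30;0 0 0 0 20;0 0 0 0 20;0 0 0 0 20;0 0 0 0 20;0 0 0 0 20"
  grip_force: 50

```text
time_s: 5.0
eef_pos: [624.4, 267.9, 16.9]
ee_rot: [0.002, 0.959, 0.282, 0.002]
force: [4.3, -8.2, 2.1]
grip_width: 0.355
```

Emit:
step_arm:
  plan: "0 0 -1 0 20;0 0 -3 0 20;0 0 -6 0 20;0 0 -10 0 20;0 0 -14 0 20;0 0 -14 0 20"

```text
time_s: 5.6
eef_pos: [624.4, 270.4, 162.3]
ee_rot: [0.0, 0.959, 0.283, 0.006]
force: [-0.1, 0.4, -1.0]
grip_width: 0.356
```

```bash
python3 -c "
from h import *
go((537.4,84.8,150,-51.7),(537.4,84.8,30,-51.7),(537.4,84.8,9,-51.7));print(readout.sense()['force'],readout.sense()['grip_width'])"
```

```text
at [624.4 270.4 162.3] jaw yaw -57.2 tilt 0.64
(537.4, 84.8, 150, -51.7) -> [-17.39  10.87   1.08] -5.5 rows>= 4.1
(537.4, 84.8, 30, -51.7) -> [-17.52  10.83  13.08] -5.5 rows>= 4.9
(537.4, 84.8, 9, -51.7) -> [-17.54  10.82  15.18] -5.5 rows>= 5.1
[-0.1100163   0.41179361 -1.03321277] 0.3558138128550534
```

Emit:
step_arm:
  plan: "-17.4 10.9 1 -5.5 20;-17.4 10.9 1 -5.5 20;-17.4 10.9 1 -5.5 20;-17.4 10.9 1 -5.5 20;-17.4 10.9 1 -5.5 20;-17.4 10.9 5 -5.5 20;-17.4 10.9 9 -5.5 20;-17.4 10.9 11 -5.5 20;-17.4 10.9 11 -5.5 20;-17.4 10.9 11 -5.5 20"

```text
time_s: 6.6
eef_pos: [535.7, 84.1, 45.9]
ee_rot: [0.0, 0.945, 0.328, 0.0]
force: [-0.1, -0.1, -0.9]
grip_width: 0.357
```

Run:
```python
from fit import *
go((537.4,84.8,9,-51.7))
# bar while held, side camera
c=cal('side');im,D=cams.capture('side')
p=proj('side',c,pose()[0])[0].astype(int);print(p)
save(cv2.resize(im[p[1]-50:p[1]+50,p[0]-65:p[0]+65],None,fx=6,fy=6,interpolation=cv2.INTER_CUBIC),'s1.png')
```

```text
at [535.7  84.1  45.9] jaw yaw -51.7 tilt 0.03
(537.4, 84.8, 9, -51.7) -> [0.18 0.05 3.69] 0.0 rows>= 0.7
[329 190]
```

View pics/s1.png

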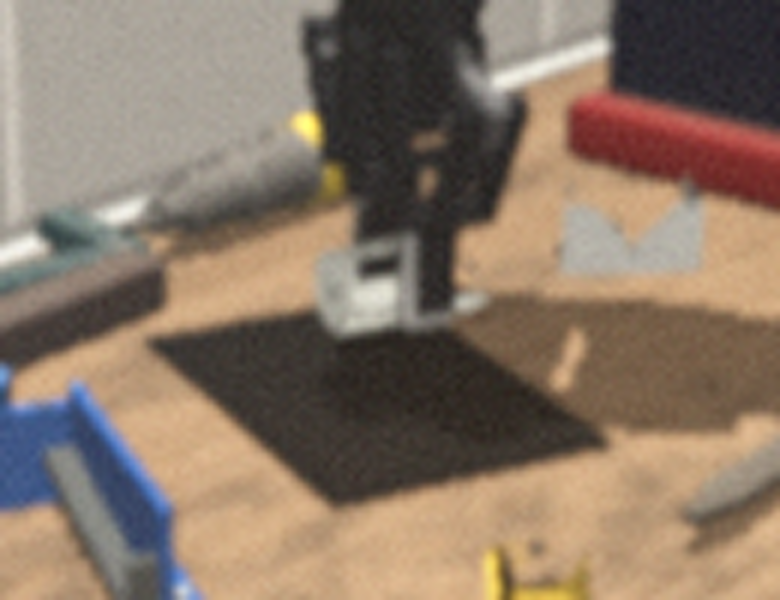

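The bar is held over the mat at crop (320–490, 240–335). I'm lowering it.

Emit:
step_arm:
  plan: "0 0 2 0 20;0 0 3 0 20;0 0 3.4 0 20;0 0 3.6 0 20;0 0 3.7 0 20;0 0 3.75 0 20;0 0 3.75 0 20"

```text
time_s: 7.35
eef_pos: [535.6, 83.7, 8.5]
ee_rot: [0.0, 0.945, 0.328, 0.0]
force: [-2.1, -0.3, 3.2]
grip_width: 0.354
```

Emit:
step_arm:
  plan: "0 0 0 0 45;0 0 0 0 60;0 0 0 0 75;0 0 0 0 75;0 0 -3 0 75;0 0 -8 0 75;0 0 -13 0 75;0 0 -18 0 75;-3 -4 -18 0 75;-3 -4 -18 0 75"

```text
time_s: 8.35
eef_pos: [482.3, 97.8, 187.7]
ee_rot: [-0.001, 0.944, 0.329, -0.002]
force: [0.5, -0.3, -0.1]
grip_width: 0.751
```

```bash
cat > look.py <<'E'
from fit import *
import sys
def look(name,b,yaw_m=-51.7,crop=False,cam='wrist'):
    n=cam;c=cal(n);im,D=cams.capture(n);np.savez(name+'.npz',im=im,D=D,R=c[0],t=c[1])
    m0=np.array([np.cos(np.radians(yaw_m)),np.sin(np.radians(yaw_m))]);w0=np.array([-m0[1],m0[0]])
    print('cam',(-c[0].T@c[1]).round())
    q=proj(n,c,np.array([[*b,20]]))[0].astype(int); 
    r=70; v0=max(q[1]-r,0);u0=max(q[0]-r,0);V,U=np.mgrid[v0:min(q[1]+r,400),u0:min(q[0]+r,640)]
    P=pts(n,c,D,U.ravel(),V.ravel());I=im[V.ravel(),U.ravel()].mean(-1);ok=D[V.ravel(),U.ravel()]>0
    s=(P[:,:2]-b)@m0;t=(P[:,:2]-b)@w0;ok&=P[:,2]<60
    k=ok&(P[:,2]>9)&(abs(s)<40)&(abs(t)<50)
    print('bar pts z>9: rect',rect(P[k]),'s range',np.percentile(s[k],[1,99]).round(1),'t',np.percentile(t[k],[1,99]).round(1),'top z',P[k,2].max().round(1))
    for a in range(-24,26,2):
        m=ok&(abs(t)<25)&(abs(s-a)<1)
        if m.sum()>2: print(a,m.sum(),P[m,2].mean().round(1),P[m,2].std().round(1),I[m].mean().round(), end=' | ')
    print()
    if crop: save(cv2.resize(im[max(q[1]-50,0):q[1]+50,max(q[0]-65,0):q[0]+65],None,fx=6,fy=6,interpolation=cv2.INTER_CUBIC),name+'.png')
E
python3 - <<'E'
from look import *
go((537,84,60,-51.7))
look('w2',np.array([536,84.]),crop=True)
look('t2',np.array([536,84.]),cam='top')
E
```

```text
at [482.3  97.8 187.7] jaw yaw -51.6 tilt 0.2
(537, 84, 60, -51.7) -> [ 3.46  4.51 12.75] 0.1 rows>= 2.8
cam [547. 149. 330.]
bar pts z>9: rect (array([534.6,  83.5]), [[61.099998474121094, 38.0], [32.29999923706055, 128.0]]) s range [-16.2  15.5] t [-31.   28.8] top z 23.6
-24 82 4.2 0.7 53.0 | -22 87 4.3 0.8 53.0 | -20 86 4.2 0.8 54.0 | -18 87 4.4 0.8 56.0 | -16 119 8.7 5.3 100.0 | -14 90 11.3 0.9 140.0 | -12 100 12.4 1.2 113.0 | -10 84 13.8 0.9 45.0 | -8 82 12.4 0.8 18.0 | -6 82 11.1 0.7 19.0 | -4 82 9.9 0.8 43.0 | -2 59 5.8 2.2 83.0 | 0 84 4.3 0.7 146.0 | 2 87 4.4 0.7 191.0 | 4 88 4.8 0.7 190.0 | 6 98 5.8 0.8 184.0 | 8 93 6.9 0.9 176.0 | 10 99 8.3 1.0 163.0 | 12 119 11.0 1.4 149.0 | 14 117 14.7 2.0 127.0 | 16 54 18.5 1.9 101.0 | 18 18 4.3 0.6 85.0 | 20 84 4.2 0.7 63.0 | 22 77 4.2 0.7 53.0 | 24 84 4.2 0.8 54.0 | 
cam [400. 144. 919.]Traceback (most recent call last):
  File "<stdin>", line 4, in <module>
  File "look.py", line 12, in look
    print('bar pts z>9: rect',rect(P[k]),'s range',np.percentile(s[k],[1,99]).round(1),'t',np.percentile(t[k],[1,99]).round(1),'top z',P[k,2].max().round(1))
                                                   ~~~~~~~~~~~~~^^^^^^^^^^^^^
    return _quantile_unchecked(
        a, q, axis, out, overwrite_input, method, keepdims, weights)
    return _ureduce(a,
                    func=_quantile_ureduce_func,
    ...<5 lines>...
                    overwrite_input=overwrite_input,
                    method=method)
    r = func(a, **kwargs)
    result = _quantile(arr,
                       quantiles=q,
    ...<2 lines>...
                       out=out,
                       weights=wgt)
    slices_having_nans = np.isnan(arr[-1, ...])
                                  ~~~^^^^^^^^^
IndexError: index -1 is out of bounds for axis 0 with size 0
```

View pics/w2.png

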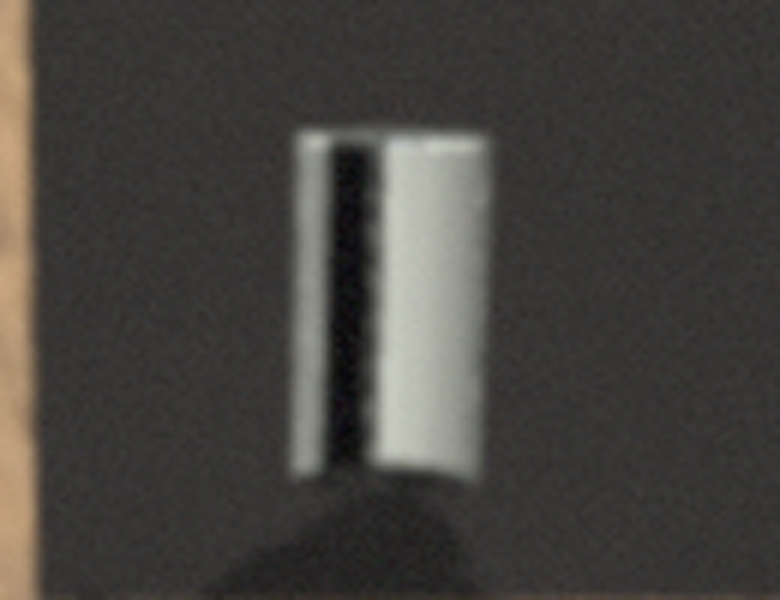

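```bash
cat > ang.py <<'E'
from fit import *
from scipy.optimize import least_squares
def ang(name,b,phis=(33,),yaw_m=-51.7):
    d=np.load(name+'.npz');im,D=d['im'],d['D'];c=(d['R'],d['t'])+cal('wrist')[2:]
    b=np.asarray(b,float);m0=np.array([np.cos(np.radians(yaw_m)),np.sin(np.radians(yaw_m))]);w0=np.array([-m0[1],m0[0]])
    q=proj('wrist',c,np.array([[*b,20]]))[0].astype(int);r=80
    V,U=np.mgrid[max(q[1]-r,0):min(q[1]+r,400),max(q[0]-r,0):min(q[0]+r,640)];V=V.ravel();U=U.ravel()
    P=pts('wrist',c,D,U,V);s=(P[:,:2]-b)@m0;t=(P[:,:2]-b)@w0;z=P[:,2]
    k=(D[V,U]>0)&(abs(s)<15)&(abs(t)<26)&(z<40);s,t,z=s[k],t[k],z[k]
    def res(p):
        s0,z0,phi,g=p; x=s-s0-g*t; y=z-z0
        n=np.array([np.sin(phi),np.cos(phi)])      # keyway dir: angle phi from up, + toward +m
        d=x*n[0]+y*n[1]; l=x*n[1]-y*n[0]
        rc=np.hypot(x,y)-16
        rf=np.where(abs(l)<5,d-11,9); rw=np.where((d>11)&(d<16),abs(l)-5,9)
        return np.where((d>10)&(abs(l)<6),np.where(abs(rf)<abs(rw),rf,rw),rc)
    best=None
    for ph in phis:
        for s00 in (-2,0,2):
            o=least_squares(res,[s00,20.3,np.radians(ph),0],loss='soft_l1',f_scale=1,diff_step=1e-3)
            if best is None or o.cost<best.cost: best=o
    s0,z0,phi,g=best.x; cc=b+s0*m0
    print(name,'centre',cc.round(1),'z0',z0.round(2),'keyway from up',np.degrees(phi).round(1),'g deg',np.degrees(g).round(2),'cost/n',(best.cost/len(s)).round(3),len(s))
    # t centre
    return best
E
python3 -c "
from ang import *
ang('w2',(536,84.),(-147,-141,-150))
go((536,84,36,-51.7))"
```

```text
w2 centre [535.7  84.3] z0 20.54 keyway from up -144.1 g deg -0.25 cost/n 0.325 1416
at [486.3  96.7 187.9] jaw yaw -51.6 tilt 0.0
(536, 84, 36, -51.7) -> [ 3.11  4.08 15.19] 0.1 rows>= 3.2
```

```bash
python3 -c "
from h import *
go((531.4,89.8,42,-51.7))"
```

```text
at [486.3  96.7 187.9] jaw yaw -51.6 tilt 0.0
(531.4, 89.8, 42, -51.7) -> [ 3.11  3.34 14.59] 0.1 rows>= 3.1
```

Emit:
step_arm:
  plan: "3.1 3.3 3 0 0;3.1 3.3 7 0 0;3.1 3.3 10 0 0;3.1 3.3 12.5 0 0;3.1 3.3 14 0 0;3.1 3.3 14.6 0 0;3.1 3.3 14.6 0 0;3.1 3.3 14.6 0 0"
  grip_force: 20

```text
time_s: 9.25
eef_pos: [532.4, 89.7, 42.4]
ee_rot: [0.0, 0.945, 0.328, 0.001]
force: [-0.1, -0.6, 0.4]
grip_width: 0.002
```

```bash
python3 -c "
from h import *
go((531.4,89.8,36,-51.7));print(readout.sense()['grip_width'],readout.sense()['force'])"
```

```text
at [532.4  89.7  42.4] jaw yaw -51.7 tilt 0.07
(531.4, 89.8, 36, -51.7) -> [-0.08 -0.07  0.64] 0.0 rows>= 0.1
0.001687756774301772 [-0.05975188 -0.64136332  0.44863902]
```

Emit:
step_arm:
  plan: "0 0 0.3 0 0;0 0 0.5 0 0;0 0 0.6 0 0;0 0 0.65 0 0;0 0 0.65 0 0"

```text
time_s: 9.75
eef_pos: [532.0, 89.7, 35.9]
ee_rot: [0.0, 0.945, 0.328, 0.0]
force: [-1.7, -0.5, 5.3]
grip_width: -0.0
```

Emit:
step_arm:
  plan: "0 0.3 0 0 0;0 0.7 0 0 0;0 1.1 0 0 0;0 1.5 0 0 0;0 1.9 0 0 0;0 2.3 0 0 0;0 2.6 0 0 0;0 2.8 0 0 0;0 2.8 0 0 0;0 2.8 -0.8 0 0"

```text
time_s: 10.75
eef_pos: [548.5, 67.9, 42.8]
ee_rot: [-0.0, 0.945, 0.328, -0.001]
force: [-0.1, 1.0, -0.0]
grip_width: 0.002
```

```bash
python3 -c "
from look import *
go((544.4,73.3,42,-51.7));print(readout.sense()['force'])
b=np.array([535.7,84.3])+14*np.array([.62,-.785]);print(b)
look('w3',b)
from ang import *
ang('w3',b,(-100,-90,-120,-144))"
```

```text
at [548.5  67.9  42.8] jaw yaw -51.7 tilt 0.1
(544.4, 73.3, 42, -51.7) -> [ 0.01 -0.68  0.08] 0.0 rows>= 0.1
[-0.11925623  0.96678691 -0.03866348]
[544.38  73.31]
cam [613. 119. 186.]
bar pts z>9: rect (array([545.3,  71.4]), [[60.0, 38.70000076293945], [36.099998474121094, 128.6999969482422]]) s range [-15.7  18.4] t [-25.   29.3] top z 60.0
-24 219 4.4 0.6 55.0 | -22 210 4.3 0.6 54.0 | -20 215 4.4 0.6 81.0 | -18 55 4.6 0.7 154.0 | -16 104 23.0 3.8 208.0 | -14 249 23.9 0.5 221.0 | -12 265 23.7 2.1 110.0 | -10 309 13.2 5.7 119.0 | -8 174 7.0 5.5 198.0 | -6 189 13.8 18.8 182.0 | -4 201 14.9 20.0 180.0 | -2 190 17.5 22.1 163.0 | 0 168 16.8 21.9 149.0 | 2 176 19.4 22.6 181.0 | 4 177 19.2 22.3 178.0 | 6 179 20.2 22.2 157.0 | 8 206 19.7 21.3 161.0 | 10 208 20.1 20.2 164.0 | 12 191 22.5 19.8 152.0 | 14 210 21.1 16.5 133.0 | 16 180 23.3 19.5 89.0 | 18 240 13.6 19.7 50.0 | 20 213 8.6 14.2 45.0 | 22 190 4.3 0.6 45.0 | 24 204 4.4 0.6 44.0 | 
w3 centre [544.6  73. ] z0 20.62 keyway from up -96.2 g deg -1.12 cost/n 0.2 2581
```

```bash
python3 -c "
from h import *
go((540.2,78.6,42.4,-51.7),(540.2,78.6,35.9,-51.7))"
```

```text
at [549.4  67.9  44.5] jaw yaw -51.7 tilt 0.04
(540.2, 78.6, 42.4, -51.7) -> [-0.06 -1.41  0.21] 0.0 rows>= 0.3
(540.2, 78.6, 35.9, -51.7) -> [-0.06 -1.41  0.86] 0.0 rows>= 0.3
```

Emit:
step_arm:
  plan: "0 -1 0 0 0;0 -1.4 0 0 0;0 -1.4 0.3 0 0;0 -1.4 0.6 0 0;0 -1.4 0.75 0 0;0 -1.4 0.82 0 0;0 -1.4 0.86 0 0;0 -1.4 0.86 0 0"

```text
time_s: 11.6
eef_pos: [540.9, 78.3, 35.7]
ee_rot: [0.001, 0.945, 0.328, 0.0]
force: [-3.9, -3.1, 11.0]
grip_width: 0.001
```

Emit:
step_arm:
  plan: "0 0.2 -0.03 0 0;0 0.6 -0.03 0 0;0 1.1 -0.03 0 0;0 1.5 -0.03 0 0;0 1.9 -0.03 0 0;0 2.3 -0.03 0 0;0 2.6 -0.03 0 0;0 2.8 -0.03 0 0;0 2.8 -0.03 0 0;0 2.8 -2 0 0"

```text
time_s: 12.6
eef_pos: [556.7, 56.6, 53.1]
ee_rot: [-0.001, 0.945, 0.328, -0.002]
force: [-0.4, -1.0, 0.3]
grip_width: 0.002
```

Emit:
step_arm:
  plan: "0 -3 -5 0 0;0 -6 -9 0 0;0 -6 -9 0 0;0 -6 -9 0 0"

```text
time_s: 13.0
eef_pos: [520.8, 104.4, 145.6]
ee_rot: [0.0, 0.944, 0.329, 0.001]
force: [-0.2, -0.1, -1.1]
grip_width: -0.0
```

```bash
python3 -c "
from look import *
b=np.array([544.6,73])+14*np.array([.62,-.785]);print(b)
look('w4',b,crop=True)
from ang import *
ang('w4',b,(-45,-60,-30))"
```

```text
[553.28  62.01]
cam [585. 155. 289.]
bar pts z>9: rect (array([551.5,  62.7]), [[61.29999923706055, 38.79999923706055], [32.099998474121094, 128.8000030517578]]) s range [-17.2  14.3] t [-30.5  29.3] top z 36.2
-24 101 4.3 0.8 45.0 | -22 103 4.2 0.7 45.0 | -20 103 4.3 0.7 44.0 | -18 123 6.2 4.4 56.0 | -16 134 9.1 4.3 104.0 | -14 151 16.1 7.3 122.0 | -12 207 20.0 8.8 69.0 | -10 172 29.2 3.0 88.0 | -8 107 32.1 1.1 138.0 | -6 35 31.2 0.8 133.0 | -2 23 4.1 0.5 126.0 | 0 91 4.3 0.6 173.0 | 2 99 4.6 0.7 191.0 | 4 100 5.3 0.9 186.0 | 6 108 6.1 0.8 178.0 | 8 113 7.5 1.0 167.0 | 10 119 9.5 1.1 158.0 | 12 141 11.7 1.5 142.0 | 14 166 17.0 2.7 116.0 | 18 27 4.2 0.6 88.0 | 20 93 4.2 0.7 65.0 | 22 99 4.1 0.6 52.0 | 24 97 4.3 0.7 52.0 | 
w4 centre [552.1  63.6] z0 20.37 keyway from up -45.9 g deg -0.19 cost/n 0.259 1672
```

View pics/w4.png

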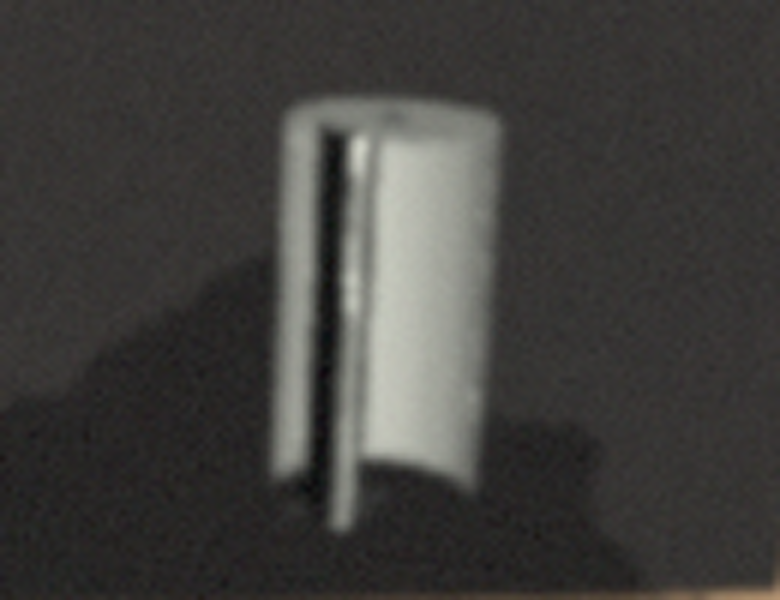

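```bash
python3 -c "
from h import *
go((547.8,69.1,42.5,-51.7),(547.8,69.1,36,-51.7))"
```

```text
at [520.5 103.8 144.2] jaw yaw -51.7 tilt 0.01
(547.8, 69.1, 42.5, -51.7) -> [-0.02  4.41 10.17] 0.0 rows>= 2.2
(547.8, 69.1, 36, -51.7) -> [-0.02  4.41 10.82] 0.0 rows>= 2.3
```

Emit:
step_arm:
  plan: "0 4.4 4 0 0;0 4.4 8 0 0;0 4.4 9.5 0 0;0 4.4 10 0 0;0 4.4 10.3 0 0;0 4.4 10.5 0 0;0 4.4 10.65 0 0;0 4.4 10.75 0 0;0 4.4 10.8 0 0;0 4.4 10.8 0 0"

```text
time_s: 14.05
eef_pos: [547.9, 69.5, 36.9]
ee_rot: [0.0, 0.945, 0.328, 0.0]
force: [0.3, -0.4, 0.1]
grip_width: 0.003
```

Emit:
step_arm:
  plan: "0 0 0.05 0 0;0 0 0.1 0 0;0 0 0.1 0 0"

```text
time_s: 14.35
eef_pos: [547.9, 69.4, 35.9]
ee_rot: [0.0, 0.945, 0.328, 0.0]
force: [-1.5, 0.6, 1.6]
grip_width: 0.001
```

Emit:
step_arm:
  plan: "0 0.1 0.03 0 0;0 0.4 0.03 0 0;0 0.8 0.03 0 0;0 1.2 0.03 0 0;0 1.6 0.03 0 0;0 2 0.03 0 0;0 2.4 0.03 0 0;0 2.6 0.03 0 0;0 2.6 0.03 0 0;0 2.6 -2 0 0"

```text
time_s: 15.35
eef_pos: [562.6, 49.0, 53.9]
ee_rot: [-0.001, 0.945, 0.328, -0.002]
force: [1.1, 0.1, -0.5]
grip_width: 0.001
```

Emit:
step_arm:
  plan: "0 -3 -5 0 0;0 -6 -9 0 0;0 -6 -9 0 0;0 -6 -9 0 0;0 -6 -9 0 0"

```text
time_s: 15.85
eef_pos: [526.5, 95.7, 144.5]
ee_rot: [-0.0, 0.945, 0.328, -0.001]
force: [0.3, -0.0, 0.6]
grip_width: -0.001
```

```bash
python3 -c "
from look import *
b=np.array([552.1,63.6])+13*np.array([.62,-.785]);print(b)
look('w5',b,crop=True)
from ang import *
for p in (-10,0,10): ang('w5',b,(p,))"
```

```text
[560.16   53.395]
cam [591. 147. 287.]
bar pts z>9: rect (array([559. ,  52.9]), [[61.400001525878906, 38.900001525878906], [33.099998474121094, 128.89999389648438]]) s range [-16.   15.9] t [-30.5  29.3] top z 37.2
-24 102 4.2 0.7 45.0 | -22 105 4.3 0.7 45.0 | -20 103 4.1 0.6 45.0 | -18 112 4.5 1.5 45.0 | -16 143 7.9 5.2 76.0 | -14 112 9.8 3.7 130.0 | -12 88 9.0 0.9 157.0 | -10 95 7.1 0.7 168.0 | -8 97 7.5 5.8 172.0 | -6 187 18.9 13.2 129.0 | -4 216 19.9 13.4 102.0 | -2 191 21.9 13.2 79.0 | 0 118 32.0 0.6 38.0 | 2 122 32.1 0.7 61.0 | 4 9 31.8 0.5 78.0 | 8 21 7.9 0.8 120.0 | 10 115 8.2 0.8 148.0 | 12 138 10.3 1.3 150.0 | 14 175 14.7 2.2 129.0 | 16 99 18.7 2.0 101.0 | 20 32 4.5 0.8 72.0 | 22 99 4.2 0.7 56.0 | 24 96 4.2 0.8 52.0 | 
w5 centre [559.7  54. ] z0 20.46 keyway from up -5.6 g deg -0.41 cost/n 0.291 1733
w5 centre [559.7  54. ] z0 20.45 keyway from up -5.6 g deg -0.41 cost/n 0.288 1733
w5 centre [559.7  54. ] z0 20.44 keyway from up -5.4 g deg -0.38 cost/n 0.286 1733
```

View pics/w5.png

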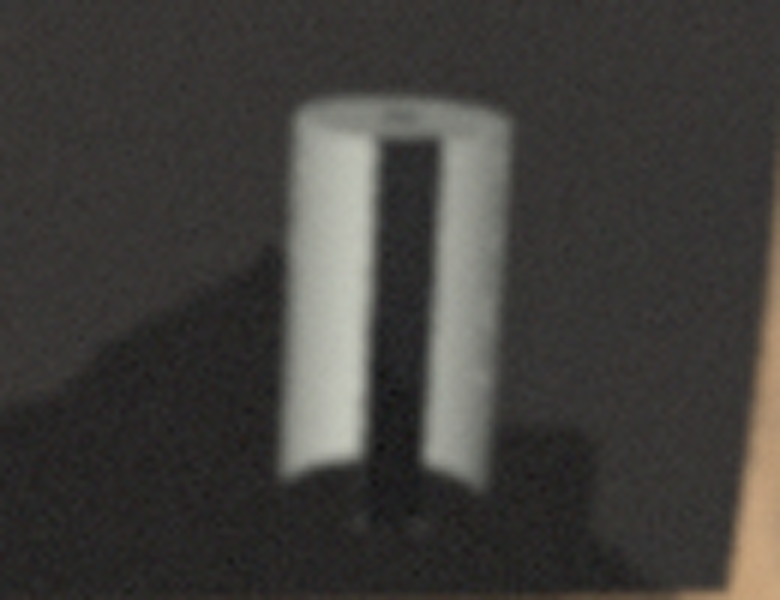

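```bash
python3 -c "
from h import *
d=np.load('w5.npz');c=(d['R'],d['t'])+cal('wrist')[2:];D=d['D']
m0=np.array([.62,-.785]);w0=np.array([.785,.62]);V,U=np.mgrid[0:400,0:640];V=V.ravel();U=U.ravel()
P=pts('wrist',c,D,U,V);s=(P[:,:2]-[559.7,54])@m0;t=(P[:,:2]-[559.7,54])@w0
k=(abs(s)<12)&(abs(t)<25)&(P[:,2]>30)&(P[:,2]<40)
print('floor s',np.percentile(s[k],[2,50,98]),'z/s fit',np.polyfit(s[k],P[k,2],1))
go((558.5,55.5,42.5,-51.7),(558.5,55.5,35.7,-51.7))"
```

```text
floor s [-5.82380608 -0.95235897  3.61735262] z/s fit [ 0.0602175  31.90461458]
at [526.5  95.6 144.1] jaw yaw -51.7 tilt 0.15
(558.5, 55.5, 42.5, -51.7) -> [ 0.05  5.14 10.15] -0.0 rows>= 2.3
(558.5, 55.5, 35.7, -51.7) -> [ 0.05  5.15 10.83] -0.0 rows>= 2.4
```

Emit:
step_arm:
  plan: "0 5.1 4 0 0;0 5.1 8 0 0;0 5.1 9.5 0 0;0 5.1 10 0 0;0 5.1 10.3 0 0;0 5.1 10.5 0 0;0 5.1 10.7 0 0;0 5.1 10.8 0 0;0 5.1 10.86 0 0;0 5.1 10.86 0 0"

```text
time_s: 16.9
eef_pos: [558.4, 56.2, 37.3]
ee_rot: [0.0, 0.945, 0.328, 0.0]
force: [-0.1, 0.2, -0.1]
grip_width: -0.003
```

Emit:
step_arm:
  plan: "0 0 0 0 0;0 0 0 0 0"

```text
time_s: 17.1
eef_pos: [558.4, 56.1, 37.2]
ee_rot: [0.0, 0.945, 0.328, 0.0]
force: [-0.1, -0.8, 0.0]
grip_width: -0.0
```

Emit:
step_arm:
  plan: "0 0 0.07 0 0;0 0 0.14 0 0;0 0 0.16 0 0;0 0 0.16 0 0"

```text
time_s: 17.5
eef_pos: [558.6, 55.9, 35.9]
ee_rot: [0.0, 0.945, 0.328, 0.0]
force: [-1.6, -1.1, 4.6]
grip_width: 0.003
```

Emit:
step_arm:
  plan: "0 0.1 0 0 0;0 0.2 0 0 0;0 0.32 0 0 0;0 0.32 0 0 0;0 0.32 0 0 0;0 0.32 -1 0 0;0 -2 -5 0 0;0 -6 -9 0 0;0 -6 -9 0 0;0 -6 -9 0 0"

```text
time_s: 18.5
eef_pos: [521.3, 103.8, 126.7]
ee_rot: [0.0, 0.944, 0.329, 0.001]
force: [0.6, -0.2, -0.9]
grip_width: -0.006
```

```bash
cat > fl.py <<'E'
from ang import *
def floor(name,b,yaw_m=-51.7):
    d=np.load(name+'.npz');c=(d['R'],d['t'])+cal('wrist')[2:];D=d['D'];b=np.array(b)
    a=np.radians(yaw_m);m0=np.array([np.cos(a),np.sin(a)]);w0=np.array([-m0[1],m0[0]]);V,U=np.mgrid[0:400,0:640];V=V.ravel();U=U.ravel()
    P=pts('wrist',c,D,U,V);s=(P[:,:2]-b)@m0;t=(P[:,:2]-b)@w0
    k=(abs(s)<12)&(abs(t)<25)&(P[:,2]>29)&(P[:,2]<40)&(D[V,U]>0)
    print('floor s',np.percentile(s[k],[2,50,98]).round(2),'slope deg',np.degrees(np.arctan(np.polyfit(s[k],P[k,2],1)[0])).round(1))
    k=(abs(s)<24)&(abs(t)<45)&(P[:,2]>10)&(P[:,2]<40)&(D[V,U]>0);print('s',np.percentile(s[k],[.5,99.5]).round(1),'t range',np.percentile(t[k],[.5,99.5]).round(1))
E
python3 -c "
from look import *
from fl import *
b=np.array([560.7,52.7])
look('w6',b)
o=ang('w6',b,(0,5,-5));m0=np.array([.62,-.785]);floor('w6',b+o.x[0]*m0)"
```

```text
cam [585. 155. 270.]
bar pts z>9: rect (array([560.6,  51.4]), [[61.20000076293945, 39.400001525878906], [32.599998474121094, 129.39999389648438]]) s range [-14.8  16.5] t [-30.4  29.3] top z 35.8
-24 109 4.2 0.7 44.0 | -22 118 4.2 0.7 44.0 | -20 112 4.2 0.6 45.0 | -18 110 4.3 0.7 45.0 | -16 125 5.2 3.1 52.0 | -14 173 7.5 4.2 94.0 | -12 92 9.3 1.4 151.0 | -10 100 8.0 0.8 167.0 | -8 91 6.5 0.7 178.0 | -6 136 13.5 12.7 164.0 | -4 212 19.0 13.8 128.0 | -2 228 20.4 13.6 95.0 | 0 240 19.2 13.7 81.0 | 2 150 28.2 9.4 43.0 | 4 121 31.9 0.6 61.0 | 6 16 31.5 0.5 104.0 | 12 80 10.0 0.9 134.0 | 14 192 12.8 2.0 138.0 | 16 203 18.5 2.5 111.0 | 22 30 4.3 0.7 74.0 | 24 106 4.1 0.6 58.0 | 
w6 centre [560.6  52.9] z0 20.3 keyway from up 0.1 g deg -0.54 cost/n 0.46 1891
floor s [-5.07  0.1   5.27] slope deg -3.8
s [-14.9  16.8] t range [-30.8  29.4]
```

Keyway is up within about 1–2°: the fit gives 0.1° and the floor offset 0.5°. The bar is released and standing still. Next I regrip it by the end faces.

```bash
python3 -c "
from h import *
go((560.2,52.5,90,-141.4),(560.2,52.5,6.5,-141.4))"
```

```text
at [521.2 103.1 125.4] jaw yaw -51.6 tilt 0.01
(560.2, 52.5, 90, -141.4) -> [-0.08  6.39  3.55] 89.8 rows>= 10.4
(560.2, 52.5, 6.5, -141.4) -> [-0.08  6.39 11.9 ] 89.8 rows>= 10.4
```

Emit:
step_arm:
  plan: "0 3 0 8.5 100;0 6.4 0 17 100;0 6.4 0 25.5 100;0 6.4 0 34 100;0 6.4 0 42.5 100;0 6.4 0 51 100;0 6.4 0 59.5 100;0 6.4 0 68 100;0 6.4 0 76.5 100;0 6.4 0 85 100"

```text
time_s: 19.55
eef_pos: [560.7, 52.0, 123.7]
ee_rot: [0.0, 0.917, -0.399, -0.001]
force: [-0.4, -0.3, -0.6]
grip_width: 0.996
```

```bash
python3 -c "
from look import *
from fl import *
go((560.2,52.5,60,-141.4),(560.2,52.5,6.5,-141.4));print(readout.sense()['joints'])
b=np.array([560.6,52.9]);look('w7',b)
o=ang('w7',b,(0,5,-5));m0=np.array([.62,-.785]);floor('w7',b+o.x[0]*m0)"
```

```text
at [560.7  52.  123.7] jaw yaw -137.1 tilt 0.16
(560.2, 52.5, 60, -141.4) -> [-0.06 -0.01  6.37] 4.3 rows>= 1.3
(560.2, 52.5, 6.5, -141.4) -> [-0.05 -0.02 11.72] 4.3 rows>= 2.3
[-1.15542956e-01  4.99890472e-01  1.51926691e+00 -8.87594627e-05
  1.12526089e+00  2.27721236e+00]
cam [617.  -9. 266.]
bar pts z>9: rect (array([559.2,  52.3]), [[60.400001525878906, 38.900001525878906], [32.29999923706055, 128.89999389648438]]) s range [-16.1  14.9] t [-30.8  28.1] top z 36.6
-24 83 4.6 0.7 76.0 | -16 216 19.2 2.6 131.0 | -14 233 14.3 2.7 165.0 | -12 41 11.8 1.0 138.0 | -4 141 28.8 9.1 96.0 | -2 259 19.7 13.7 114.0 | 0 264 20.1 13.8 99.0 | 2 261 18.7 13.9 117.0 | 4 218 19.3 13.7 136.0 | 6 221 18.5 14.0 164.0 | 8 100 6.5 0.7 185.0 | 10 98 7.8 0.8 172.0 | 12 112 8.5 2.3 142.0 | 14 196 7.3 3.8 81.0 | 16 144 5.4 3.1 46.0 | 18 125 4.4 0.6 41.0 | 20 123 4.5 0.6 42.0 | 22 128 4.5 0.7 41.0 | 24 127 4.5 0.7 41.0 | 
w7 centre [561.1  52.3] z0 20.52 keyway from up -0.7 g deg -0.14 cost/n 0.488 2235
floor s [-5.39 -0.15  5.13] slope deg 5.6
s [-17.   14.5] t range [-31.   28.3]
```

Emit:
step_arm:
  plan: "0 0 3 4.3 100;0 0 6 4.3 100;0 0 8 4.3 100;0 0 9.5 4.3 100;0 0 10.7 4.3 100;0 0 11.4 4.3 100;0 0 11.7 4.3 100;0 0 11.7 4.3 100"

```text
time_s: 20.4
eef_pos: [560.9, 52.8, 8.4]
ee_rot: [0.0, 0.903, -0.43, -0.0]
force: [-0.4, -0.9, -0.5]
grip_width: 1.001
```

```bash
python3 -c "
from h import *
go((560.1,52.1,6,-141.4));print(readout.sense()['force'])"
```

```text
at [560.9  52.8   8.4] jaw yaw -141.0 tilt 0.0
(560.1, 52.1, 6, -141.4) -> [0.   0.11 0.24] 0.4 rows>= 0.1
[-0.37683196 -0.9190071  -0.50293526]
```

Emit:
step_arm:
  plan: "0 0.1 0.1 0.4 90;0 0.1 0.2 0.4 80;0 0.1 0.2 0.4 72;0 0.1 0.2 0.4 68;0 0.1 0.2 0.4 60;0 0.1 0.2 0.4 55;0 0.1 0.2 0.4 55;0 0.1 0.2 0.4 55"
  grip_force: 60

```text
time_s: 21.2
eef_pos: [560.1, 52.3, 7.1]
ee_rot: [0.0, 0.901, -0.433, 0.0]
force: [-1.9, -0.9, 5.0]
grip_width: 0.692
```

Emit:
step_arm:
  plan: "0 0 -0.5 0 55;0 0 -2 0 55;0 0 -5 0 55;0 0 -9 0 55;0 0 -13 0 55;0 0 -14 0 55;0 0 -14 0 55"

```text
time_s: 21.9
eef_pos: [560.5, 52.3, 147.7]
ee_rot: [-0.0, 0.901, -0.433, 0.001]
force: [0.4, 0.3, -2.9]
grip_width: 0.691
```

```bash
python3 -c "
from h import *
go((440,-40,150,-73));s=readout.sense();print(s['force'],s['grip_width'])"
```

```text
at [560.5  52.3 147.7] jaw yaw -141.4 tilt 0.16
(440, -40, 150, -73) -> [-0.31 15.18 -0.26] -68.4 rows>= 8.0
[ 0.40151829  0.2886768  -2.88979152] 0.6907621199646827
```

Emit:
step_arm:
  plan: "0 3 0 -8 55;0 7 0 -16 55;0 11 0 -24 55;0 15 0 -32 55;0 15.2 0 -40 55;0 15.2 0 -48 55;0 15.2 0 -56 55;0 15.2 0 -64 55;0 15.2 0 -68.4 55;0 15.2 0 -68.4 55"

```text
time_s: 22.9
eef_pos: [440.5, -42.3, 144.9]
ee_rot: [-0.001, 0.989, 0.148, -0.001]
force: [-0.6, -1.1, -2.5]
grip_width: 0.691
```

Run:
```python
from fit import *
go((463,-103,100,-73))
n='wrist';c=cal(n);im,D=cams.capture(n);np.savez('w8.npz',im=im,D=D,R=c[0],t=c[1])
print('cam',(-c[0].T@c[1]).round())
q=proj(n,c,np.array([[463,-103,34.]]))[0].astype(int);print(q)
V,U=np.mgrid[0:400,0:640];V=V.ravel();U=U.ravel();P=pts(n,c,D,U,V);ok=D[V,U]>0
k=ok&(abs(P[:,0]-463)<50)&(abs(P[:,1]+103)<50)&(P[:,2]>30)&(P[:,2]<40)
print('top faces',rect(P[k]),k.sum(),np.median(P[k,2]).round(1))
k=ok&(abs(P[:,0]-463)<50)&(abs(P[:,1]+103)<50)&(P[:,2]>8)&(P[:,2]<40)
print('all',rect(P[k]),k.sum())
for a0 in (16.,17.2,18.4):
    a=np.radians(a0);e=np.array([np.cos(a),np.sin(a)]);f=np.array([-e[1],e[0]]);s=(P[:,:2]-[463,-103])@e;t=(P[:,:2]-[463,-103])@f
    kk=k&(abs(s)<24)&(abs(t)<13)&(abs(P[:,2]-23)<8)
    # V faces: z = z0+|s-s0|
    A=np.c_[np.ones(kk.sum()),np.sign(s[kk]),t[kk]*np.sign(s[kk])]; r=P[kk,2]-abs(s[kk])
    x=np.linalg.lstsq(A,r,rcond=None)[0];print(a0,'vee offset s0',-x[1].round(2),'z0',x[0].round(1),'twist deg',np.degrees(-x[2]).round(2),kk.sum(),np.std(r-A@x).round(2))
    kk=k&(abs(s)>22)&(abs(s)<30)&(P[:,2]>30);print('t ext',np.percentile(t[kk],[1,99]).round(1),'s ext',np.percentile(s[k],[.5,99.5]).round(1))
save(cv2.resize(im[max(q[1]-60,0):q[1]+60,max(q[0]-78,0):q[0]+78],None,fx=5,fy=5,interpolation=cv2.INTER_CUBIC),'w8.png')
```

```text
at [440.5 -42.3 144.9] jaw yaw -72.9 tilt 0.19
(463, -103, 100, -73) -> [0.38 6.48 4.47] 0.1 rows>= 1.6
cam [519. -19. 288.]
[393 188]
top faces (array([ 463.5, -106.6]), [[64.9000015258789, 17.399999618530273], [36.20000076293945, 107.4000015258789]]) 156 33.2
all (array([ 463.3, -106.5]), [[65.30000305175781, 17.5], [36.5, 107.5]]) 723
16.0 vee offset s0 -6.95 z0 7.0 twist deg -2.23 9 0.25
t ext [-6.9 15. ] s ext [-33.1  30.8]
17.2 vee offset s0 -6.95 z0 7.0 twist deg -1.03 9 0.25
t ext [-6.5 14.4] s ext [-33.2  31.1]
18.4 vee offset s0 -6.95 z0 7.0 twist deg 0.17 9 0.25
t ext [-6.6 14.7] s ext [-33.4  31.4]
```

View pics/w8.png

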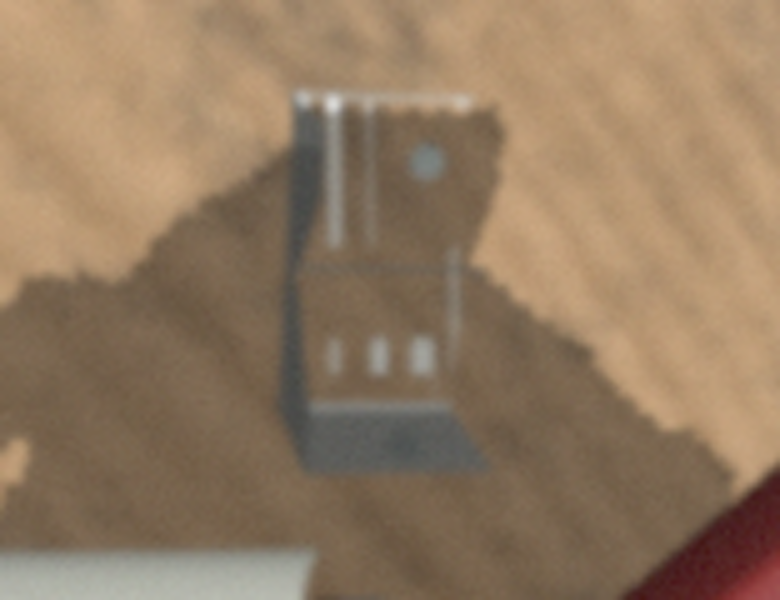

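```bash
python3 -c "
from h import *
go((463.3,-106.1,60,-72.5));s=readout.sense();print(s['force'],s['grip_width'])"
```

```text
at [440.6 -42.3 145.1] jaw yaw -73.1 tilt 0.16
(463.3, -106.1, 60, -72.5) -> [0.33 6.78 8.5 ] -0.6 rows>= 2.2
[-0.31690981 -0.50920386 -2.84622426] 0.6889676185822452
```

Emit:
step_arm:
  plan: "0.3 3 0 -0.6 55;0.3 6 0 -0.6 55;0.3 6.8 2 -0.6 55;0.3 6.8 5 -0.6 55;0.3 6.8 7 -0.6 55;0.3 6.8 8.5 -0.6 55;0.3 6.8 8.5 -0.6 55;0.3 6.8 8.5 -0.6 55"

```text
time_s: 23.75
eef_pos: [464.0, -106.6, 61.4]
ee_rot: [-0.0, 0.988, 0.153, -0.0]
force: [-0.1, -0.6, -2.0]
grip_width: 0.688
```

```bash
python3 -c "
from h import *
go((463.3,-106.1,25.5,-72.5),(463.3,-106.1,23.5,-72.5));s=readout.sense();print(s['force'],s['grip_width'])"
```

```text
at [ 464.  -106.6   61.4] jaw yaw -72.4 tilt 0.04
(463.3, -106.1, 25.5, -72.5) -> [-0.05 -0.07  3.59] 0.1 rows>= 0.7
(463.3, -106.1, 23.5, -72.5) -> [-0.05 -0.07  3.79] 0.1 rows>= 0.8
[-0.09685116 -0.6232278  -2.03230448] 0.6881588811447998
```

Emit:
step_arm:
  plan: "0 0 1.5 0 55;0 0 2.5 0 55;-0.05 -0.05 3.1 0 55;-0.05 -0.05 3.4 0 55;-0.05 -0.05 3.5 0 55;-0.05 -0.05 3.55 0 55;-0.05 -0.05 3.55 0 55"

```text
time_s: 24.45
eef_pos: [463.7, -106.4, 26.3]
ee_rot: [0.0, 0.988, 0.153, 0.0]
force: [0.3, 0.8, -1.7]
grip_width: 0.684
```

Emit:
step_arm:
  plan: "0 0 0.08 0 55;0 0 0.16 0 55;0 0 0.2 0 55;0 0 0.2 0 55"

```text
time_s: 24.85
eef_pos: [463.6, -106.4, 24.1]
ee_rot: [0.0, 0.988, 0.153, 0.0]
force: [0.7, 0.9, -1.1]
grip_width: 0.691
```

Emit:
step_arm:
  plan: "0 0 0.04 0 55;0 0 0.08 0 55;0 0 0.08 0 55"

```text
time_s: 25.15
eef_pos: [463.9, -106.4, 23.7]
ee_rot: [0.0, 0.988, 0.153, 0.0]
force: [0.7, 1.2, 5.5]
grip_width: 0.686
```

Emit:
step_arm:
  plan: "0 0 0 0 74;0 0 0 0 80;0 0 0 0 90;0 0 0 0 100;0 0 0 0 100;0 0 -2 0 100;0 0 -5 0 100;0 0 -9 0 100;0 0 -12 0 100;0 0 -12 0 100"

```text
time_s: 26.15
eef_pos: [465.1, -107.1, 146.8]
ee_rot: [0.002, 0.988, 0.153, 0.003]
force: [0.5, 0.2, -1.3]
grip_width: 1.001
```

```bash
python3 -c "
from look import *
go((440,-60,170,-72.5))
b=np.array([463.4,-106.2])
look('w9',b,yaw_m=17.5,crop=True)"
```

```text
at [ 465.1 -107.1  146.8] jaw yaw -72.4 tilt 0.42
(440, -60, 170, -72.5) -> [-0.95 -5.24 -2.35] 0.1 rows>= 1.2
cam [542. -82. 290.]
bar pts z>9: rect (array([ 461.9, -106.5]), [[62.099998474121094, 17.5], [60.79999923706055, 107.5]]) s range [-32.3  25.2] t [-29.2  29.2] top z 53.5
-24 9 35.2 0.6 85.0 | -16 199 35.5 2.2 119.0 | -14 216 30.6 2.5 136.0 | -12 85 27.9 0.9 118.0 | -4 78 48.6 0.7 64.0 | -2 214 38.5 13.4 92.0 | 0 285 35.4 13.8 115.0 | 2 236 36.6 13.7 108.0 | 4 215 35.4 13.6 125.0 | 6 239 36.2 13.7 149.0 | 8 182 10.3 11.2 143.0 | 10 192 12.1 11.8 136.0 | 12 219 13.8 12.9 134.0 | 14 159 10.4 13.2 128.0 | 16 96 0.5 0.8 127.0 | 18 91 0.3 0.7 131.0 | 20 92 0.4 0.7 130.0 | 22 100 0.4 0.7 129.0 | 24 116 3.3 9.7 132.0 |
```

View pics/w9.png

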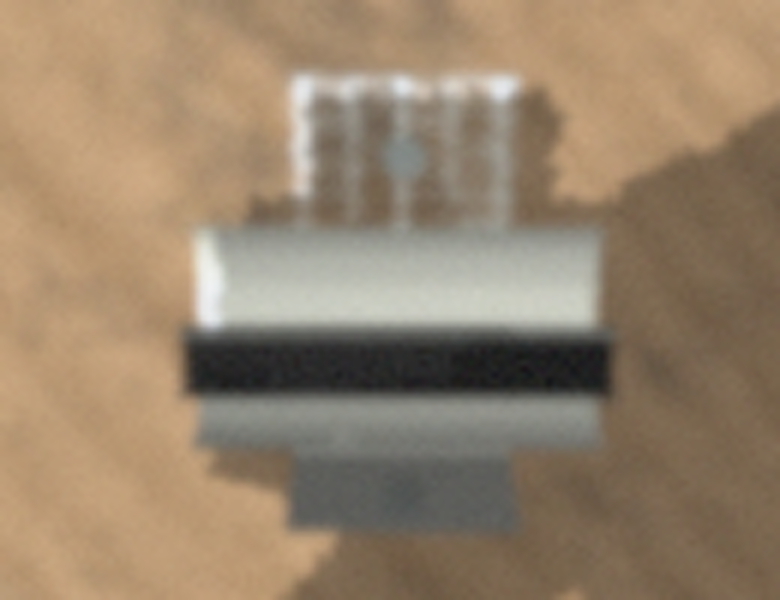

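The bar spans crop x 195–602 and the block 292–518, so it is centred to about 1 mm and seated. I'll check the keyway angle, then hand in.

Run:
```python
from fit import *
from scipy.optimize import least_squares
d=np.load('w9.npz');c=(d['R'],d['t'])+cal('wrist')[2:];D=d['D'];b=np.array([463.4,-106.2])
a=np.radians(17.5);e=np.array([np.cos(a),np.sin(a)]);f=np.array([-e[1],e[0]])
V,U=np.mgrid[0:400,0:640];V=V.ravel();U=U.ravel();P=pts('wrist',c,D,U,V);s=(P[:,:2]-b)@e;t=(P[:,:2]-b)@f;z=P[:,2]
k=(abs(t)<26)&(D[V,U]>0)&(abs(s)<17)&(z>19)
F=k&(z>45);print('floor s',np.percentile(s[F],[2,50,98]).round(2))
C=k&(z<40)
o=least_squares(lambda p:np.hypot(s[C]-p[0],z[C]-p[1])-16,[0,36.6],loss='soft_l1');print('cyl centre s0,z0',o.x.round(2),C.sum())
mid=np.percentile(s[F],[2,98]).mean()
print('keyway angle',np.degrees(np.arctan2(mid-o.x[0],z[F].mean()-o.x[1])).round(1),'floor h',(z[F].mean()-o.x[1]).round(1))
s2=readout.sense();print(s2['eef_pos'],s2['force'])
```

```text
floor s [-2.19 11.15 16.86]
cyl centre s0,z0 [ 0.32 37.01] 1442
keyway angle 2.3 floor h 174.2
[ 464.13985332 -106.67021943  144.5788372 ] [-0.3620552   0.53970921 -0.13633933]
```

Run:
```python
from h import *
d=np.load('w9.npz');c=(d['R'],d['t'])+cal('wrist')[2:];D=d['D'];b=np.array([463.4,-106.2])
a=np.radians(17.5);e=np.array([np.cos(a),np.sin(a)]);f=np.array([-e[1],e[0]])
V,U=np.mgrid[0:400,0:640];V=V.ravel();U=U.ravel();P=pts('wrist',c,D,U,V);s=(P[:,:2]-b)@e;t=(P[:,:2]-b)@f;z=P[:,2]
F=(abs(t)<26)&(D[V,U]>0)&(abs(s)<12)&(z>45)&(z<52)
q=np.percentile(s[F],[2,50,98]);print(q.round(2),z[F].mean().round(1),np.degrees(np.arctan2(q[[0,2]].mean()-.32,z[F].mean()-37.01)).round(1))
```

```text
[-3.94  0.95  5.84] 48.8 3.1
```

```bash
python3 -c "
from h import *
go((423,-36,150,-150))"
```

```text
at [ 464.1 -106.7  144.6] jaw yaw -72.4 tilt 0.2
(423, -36, 150, -150) -> [-1.78 -7.98 -0.57] 77.6 rows>= 9.0
```

Emit:
step_arm:
  plan: "0 -1 -2 8 100;-1.8 -4 -2 16 100;-1.8 -8 -2 24 100;-1.8 -8 -1 32 100;-1.8 -8 -1 40 100;-1.8 -8 -1 48 100;-1.8 -8 -1 56 100;-1.8 -8 -1 64 100;-1.8 -8 -1 72 100;-1.8 -8 -1 77.6 100"

```text
time_s: 27.2
eef_pos: [421.5, -35.4, 151.9]
ee_rot: [0.0, 0.865, -0.502, -0.001]
force: [-0.3, 0.3, 0.3]
grip_width: 1.001
```

Emit:
step_arm:
  plan: "0 0 0 0 100;0 0 0 0 100;0 0 0 0 100"

```text
time_s: 27.5
eef_pos: [421.9, -35.5, 152.8]
ee_rot: [0.0, 0.867, -0.499, -0.0]
force: [0.3, -0.4, 0.6]
grip_width: 1.001
```

Run:
```python
from h import *
from scipy.optimize import least_squares
c=cal('wrist');im,D=cams.capture('wrist');b=np.array([463.4,-106.2])
print('cam',(-c[0].T@c[1]).round(),pose()[0].round(1))
a=np.radians(17.5);e=np.array([np.cos(a),np.sin(a)]);f=np.array([-e[1],e[0]])
V,U=np.mgrid[0:400,0:640];V=V.ravel();U=U.ravel();P=pts('wrist',c,D,U,V);s=(P[:,:2]-b)@e;t=(P[:,:2]-b)@f;z=P[:,2]
ok=D[V,U]>0
F=(abs(t)<26)&ok&(abs(s)<12)&(z>45)&(z<52);C=(abs(t)<26)&ok&(abs(s)<15.5)&(z>19)&(z<40)
o=least_squares(lambda p:np.hypot(s[C]-p[0],z[C]-p[1])-16,[0,36.6],loss='soft_l1').x
q=np.percentile(s[F],[2,50,98]);print(o.round(2),q.round(2),z[F].mean().round(1),np.degrees(np.arctan2(q[[0,2]].mean()-o[0],z[F].mean()-o[1])).round(1))
B=ok&(abs(s)<17)&(abs(t)<40)&(z>20)&(z<55);print('bar t',np.percentile(t[B],[.5,99.5]).round(1))
K=ok&(abs(s)>20)&(abs(s)<33)&(abs(t)<40)&(z>20)&(z<40);print('block t',np.percentile(t[K],[1,99]).round(1),K.sum())
for n in ['tube_offcut','jaw_cover','file']:
    pass
it,Dt=cams.capture('top');i0=np.load('top0.npz')['im'];df=np.abs(it.astype(int)-i0).sum(-1)>90
for n,(u,v,w,h) in dict(tube=(359,157,53,34),cover=(317,132,18,63),file=(357,299,107,54),red=(215,212,25,24),yel=(275,250,23,15)).items():
    print(n,df[v-h//2:v+h//2,u-w//2:u+w//2].mean().round(3))
```

```text
cam [ 463. -107.  296.] [422.  -35.5 152.9]
[ 0.32 36.9 ] [-4.51  0.38  5.27] 48.6 0.3
bar t [-29.9  29.6]
block t [-17.9  16.5] 248
tube 0.0
cover 0.0
file 0.158
red 0.0
yel 0.0
```

Seen from directly above, the keyway is 0.3° from up. The bar and block middles agree to about 0.6 mm, and the robot is clear of everything, so I'm handing in.

```bash
python3 -c "
from h import *
print(workorder.finish_job())"
```

```text
the job is handed in; nothing more can be done
None
```

The job is handed in at about 27.6 s of the 69 s allowed. The bar lies in the V-block, at the middle of its length, with the keyway up.

**What I did:** I gripped the bar across its diameter in the rack, where the keyway measured about 144° from up. I laid it on the mat and rolled it about 40 mm in four light strokes with the shut fingers. I then let go, picked it up by its end faces, lowered it into the V until it touched, released it and backed away.

**Checks:**
- **On the mat after release:** the keyway read +0.1° from one side and −0.7° from the other.
- **In the V-block:** seen from directly above, the keyway is 0.3° from up. An earlier slanted view read 3.1°; I trust the one from directly above. The bar's middle is within about 1 mm of the block's middle, and the height fits a seated bar.
- **Bystanders:** the tube offcut, the jaw cover and the red and yellow look-alikes show no change in the top picture. The file's area differs in 16 % of its pixels. That is most likely the arm or its shadow, because nothing went near the file, but I did not check it further.
- **Camera oddity:** the pictures show the bar and V-block inside out, with the near surface missing. I read the angles on that basis, and up to the mat they agreed with the distance rolled to within about 4°.

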